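# Four clicks up on the test-air regulator, then hold the test valve

### The arm

A 7-joint arm with a two-finger parallel gripper is mounted at the origin on the work surface. World frame = base frame: x ahead of the robot, y to its left, z up, the work surface at z = 0. Lengths are in mm, angles in rad, forces in N, time in s.
With the tool pointing down it reaches from about 400 to 875 mm from the base axis. Payload 4.4 kg.
Tool frame: the origin (TCP) lies at the very end of the fingers, on their centre line; the grasp point (between the pads) lies 19 mm behind it; z points along the fingers, x is the direction in which the jaws open and shut, and the axes are right-handed (so a half turn about z gives the same grasp; the last joint's range is limited). The gripper opens to 85 mm and grips with 20 to 120 N. Pads are 22 mm wide; open, the fingers measure 114 mm over their backs; the gripper's body (76 mm by 85 mm) begins 54 mm behind the grasp point. The pads swing forward as they close: fully open they stand 13 mm farther back than shut.
Start: joints at [-1.39, 0.628, 0.038, 1.517, -0.027, 0.996, -0.02], TCP at [158.771, 630.325, 231.313] pointing down, gripper open.
Joint ranges: [-3.06, 3.06], [-0.37, 2.12], [-1.25, 1.32], [0.18, 2.47], [-1.1, 4.24], [0.23, 1.98], [-2.94, 2.94]. Speed limits (rad/s): [2.57, 2.57, 3.14, 3.14, 3.14, 3.14, 3.14].

### API

Orientations are given as [roll, pitch, yaw] about the fixed x, y, z axes, in that order (R = Rz(yaw) Ry(pitch) Rx(roll)).
In Python, from cell import telemetry, get_image, get_calibration, ctrl gives the robot as it stands. The module is installed in compiled form; this text tells all that it offers.
- The arm moves only by the tool arm_command, never from a script. Its arguments are lists of equal length, an entry for each row: "rot": the turn, a rotation vector about the world's x, y, z in degrees, a list of three; "slide": the shift along the world's x, y, z in mm, a list of three; "gripper": the finger opening in mm, from 0 to 85.4. A call has 1 to 5 rows; each row shifts and turns the pose as measured when the row begins; what a row does not reach is not made up. A row lasts 1/12 s, in which the tool goes at most 41.7 mm and 7.16 degrees, less where a joint would pass 70% of its speed; a pose out of reach is approached as far as the arm can. A call with a gripper value outside its range is refused whole. The fingers move at their own pace and stop on an object; the grip force is fixed at half the most. Time passes only in rows, so rows that do not move let the fingers close. It gives the time, the measured TCP pose, the force and the opening at its end, in the units of the state.
- telemetry.read_state(): the state, without advancing time (a new reading comes with each control period).
- get_image(name): name is "scene" or "top" or "wrist"; returns (picture, depth): 420x560x3 uint8, red, green, blue; 420x560 float32, mm along the optical axis (not along the pixel's ray), 0 where there is no reading.
- get_calibration(name): a dict with "fx", "fy", "cx", "cy" (pixels), "xyz" and "attitude" of the camera in the world. Camera axes: x right, y up, looking along -z (the intrinsics and any distortion apply to the point x, -y, -z); pixel columns grow to the right and rows downward; lengths in mm; the calibration is good to about 2 mm. A picture is of the moment at which its call begins: read the wrist's pose just before it. get_calibration takes no time and is no camera call; for the wrist camera it gives the pose at the moment of the call.
- ctrl.finish_job(): hands the job in, once; it reports no verdict.
The state is a dict: "clock": time; "qpos": joint angles; "qd": joint speeds; "tau": joint torques, N m; "eef_pos": TCP position; "tool_rot": TCP orientation; "force": force on the tool from outside, world axes, zero at the start; "torque": the same for the moment, N m; "width": finger opening in mm.
Only numpy, scipy, OpenCV 4.12 (cv2) and the standard library are available. Lean on these libraries where they do the work, as an engineer would, in place of code of your own. Each camera call takes 0.05 s, during which the arm holds its last target.

### The job

The bonnet is clamped in the press for its air test and the test-air regulator is backed right off: with a fingertip, push the dial round clockwise by its orange finger peg exactly four clicks, never past the fourth. Then press the green test valve right down and finish still holding it down. Nothing is to be picked up: leave the loose parts and the press crank where they are.

Things in the scene. Friction and masses are not known exactly. Their poses are not given: they have to be found in the camera images.
- dial (a joint): angle of the click-stop dial in rad: 0 at the start (backed off to its stop, in a click), growing clockwise seen from above; a click every 0.349 rad (20 degrees), 12 clicks of travel. Sprung: the push at the peg builds up to about 9 N, then fades to nothing half-way, where the dial jumps by itself into the next click and stays; let go before half-way, it falls back
- dial_centre (a point): centre of the dial's flat, level top face, on its upright axis, about 99 mm above the bench. The dial is a dark disc, 104 mm in diameter, with a steel hub of 26 mm diameter standing 10 mm above the face (bolt head included) and a white pointer line towards the peg. z points up; x points from the axis to the finger peg and turns with the dial
- regulator: round regulator body under the dial, origin at its foot on the dial's axis: a fixed grey ring of 140 mm diameter with white ticks 20 degrees apart, one per click, and a steel plunger block at one side, all at least 14 mm lower than the dial's face. Its x axis points to the peg's place at the start
- finger_peg (a point): middle of the orange finger peg, an upright pin of 13 mm diameter standing 28 mm above the dial's face (this point is 14 mm above the face), 38 mm from the dial's axis; it may start at any side of the axis. Free room all round it above the dial's face
- test_valve (a joint): travel of the test valve's button in m: 0 up, 0.008 right down. Its spring pushes back with 2.5 N at first and 6.5 N at the bottom; it springs up when let go
- test_valve_top (a point): centre of the top of the green mushroom button of the test valve, 42 mm in diameter, top about 90 mm above the bench; pressed straight down. A loose hex plug stands 49 to 63 mm from it, centre to centre, with its top about 12 mm lower than the button
- manifold: grey metal manifold bar on the bench, 170 mm (its x) by 360 mm (its y), 45 mm high, origin under its centre, z up. It carries the regulator with the dial at (0, 85) mm, a round pressure gauge at (0, -40) mm (70 mm high over the bench, 68 mm in diameter, its needle follows the dial) and the test valve at (0, -125) mm
- valve_disc: loose bronze valve disc, 50 mm in diameter, 24 mm high with its stem up, on the bench by the manifold; origin under its centre; leave alone
- hex_plug_a: loose hex steel plug on the bench, 27 mm hex head down, 33 mm high; origin under its centre; leave alone
- hex_plug_b: loose hex steel plug, same as the other, standing on the manifold near the test valve; origin under its centre; leave alone
- nylon_cap: loose white nylon test cap on the bench, 44 mm in diameter, 24 mm high; origin under its centre; leave alone
- gasket: loose copper gasket ring lying on the bench, 62 mm outside diameter, 5 mm thick; origin under its centre; leave alone
- spanner: loose steel spanner, 200 mm long along its x, lying on the bench beyond the manifold's left end; origin under its middle; leave alone
- press_crank (a joint): angle of the crank of the green screw press, rad, 0 at the start. The press (base 210 by 230 mm, 0.4 m high to the top of its wooden crank handle) stands at the left end of the bench, about 0.6 m to the left of the robot, and clamps the iron bonnet; its crank can be knocked round: leave alone

How it is judged:
By the outcome, as a careful person would: the job done as asked, in the order asked, and still so for the second after the job is handed in, while the arm keeps its last pose, push and grip.
It also fails if it takes over 53 s, if anything falls off the work surface, if the arm or the gripper's body presses on something with over 40 N, if the wrist force passes 120 N, or if a joint passes its speed limit or range.

## Working session

There is one attempt and no reset: what is moved stays moved. The work goes in short steps, Python scripts to look and compute and a tool call to move; the robot and the scene stay as the last step left them, time stands still between calls to the robot, and variables do not carry over. Pictures are saved under pics/ and viewed, and the job is handed in when it is done.

Besides the shell and the picture viewer there is one more tool, called after "Request:" as name(argument=value, ...) on one line, values as JSON. arm_command: Moves the arm, as the interface text tells. Its arguments: {"type":"object","properties":{"rot":{"type":"array"},"slide":{"type":"array"},"gripper":{"type":"array"}},"required":["rot","slide","gripper"]}

```bash
mkdir -p pics; cat > h.py <<'E'
import numpy as np, cv2
from cell import telemetry, get_image, get_calibration, ctrl
from scipy.spatial.transform import Rotation as R
def snap(n,f):
    c=get_calibration(n); p,d=get_image(n); cv2.imwrite('pics/'+f+'.png',p[:,:,::-1]); np.savez('pics/'+f+'.npz',p=p,d=d,allow_pickle=True); return c,p,d
def rot(c):
    a=np.array(c['attitude'],float)
    return a if a.shape==(3,3) else R.from_euler('xyz',a).as_matrix()
def ray(c,u,v):
    k=[(u-c['cx'])/c['fx'],-(v-c['cy'])/c['fy'],-1]
    return np.array(c['xyz']),rot(c)@np.array(k)
def onplane(c,u,v,z):
    o,d=ray(c,u,v); return o+d*(z-o[2])/d[2]
def pt(c,u,v,dep):
    o,d=ray(c,u,v); return o+d*dep
E
python3 - <<'E'
from h import *
import json
for n in ['scene','top','wrist']:
    c,p,d=snap(n,n+'0'); print(n,c)
print(telemetry.read_state())
E
```

```text
scene {'fx': 425.9034695738847, 'fy': 425.9034695738847, 'cx': 285.0298739482993, 'cy': 210.9842635092349, 'xyz': array([ 997.4994022 , -196.41616623,  850.4997323 ]), 'attitude': array([ 6.87623952e-01, -2.86782564e-04,  8.59606978e-01])}
top {'fx': 412.2628377798037, 'fy': 412.2628377798037, 'cx': 277.60207785415594, 'cy': 204.06540970817116, 'xyz': array([ 371.42523758,  211.75527972, 1313.49406444]), 'attitude': array([ 0.13974948, -0.00803166, -1.56412961])}
wrist {'fx': 367.66925157763256, 'fy': 367.66925157763256, 'cx': 275.7379214708032, 'cy': 213.78908986503654, 'xyz': array([ 78.51476014, 649.63539444, 372.75316841]), 'attitude': array([-0.32572799,  0.00301138,  1.32209427])}
{'clock': 0.15, 'qpos': array([-1.38977178,  0.62914849,  0.03845959,  1.51812802, -0.02701118,
        0.99632174, -0.01999289]), 'qd': array([ 9.36272083e-05, -2.74578564e-03,  9.73557602e-04, -2.46925947e-03,
       -8.48473350e-04, -4.27924603e-04,  2.71569501e-04]), 'tau': array([ 8.66443388e-04, -5.63790679e+01,  1.22768730e+00, -1.93648517e+01,
        1.11906056e-02,  7.48640683e-03,  2.83883134e-05]), 'eef_pos': array([158.66635878, 629.84348604, 230.59423405]), 'tool_rot': array([3.14158739e+00, 1.48755836e-03, 1.32396397e+00]), 'force': array([0.47738507, 0.38486592, 0.64912137]), 'torque': array([ 0.01246502, -0.00740237, -0.00469503]), 'width': 85.21963854147931}
```

View pics/scene0.png

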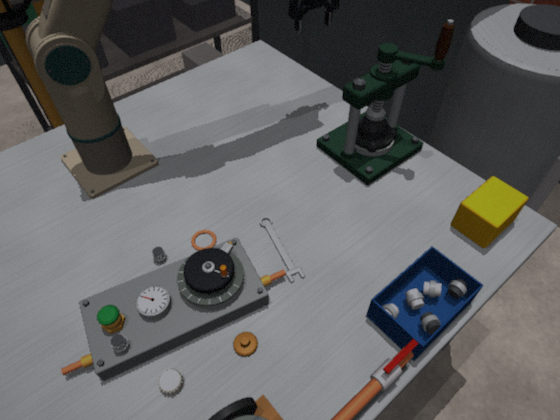

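View pics/top0.png

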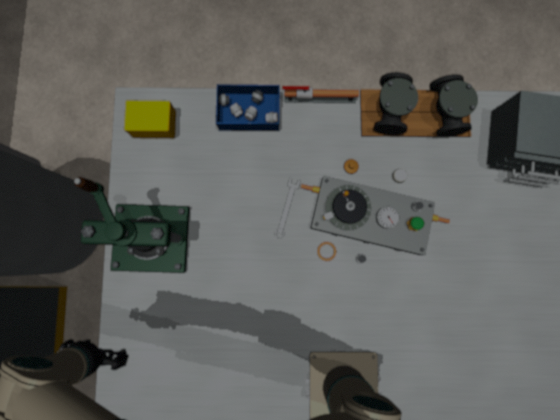

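View pics/wrist0.png

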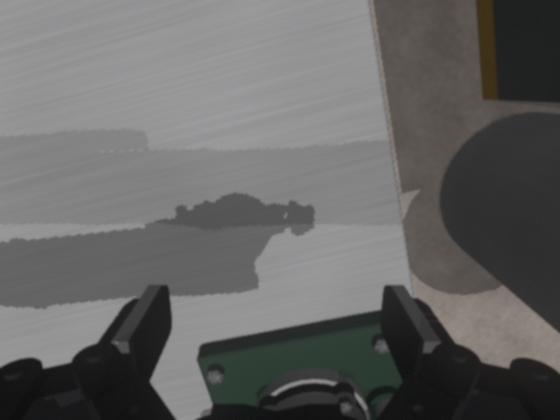

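The scene view shows the dial near (209,268) with the orange peg near (223,268) and the green button near (109,315). The press is to the left of the robot, beside the start pose. Next I'll measure these points.

```bash
cat > m.py <<'E'
from h import *
def comps(p,hlo,hhi,smin,vmin,box):
    hsv=cv2.cvtColor(p,cv2.COLOR_RGB2HSV)
    m=cv2.inRange(hsv,(hlo,smin,vmin),(hhi,255,255)); k=np.zeros_like(m); x0,y0,x1,y1=box; k[y0:y1,x0:x1]=m[y0:y1,x0:x1]
    n,l,s,ce=cv2.connectedComponentsWithStats(k); return [(s[i],ce[i],l==i) for i in range(1,n) if s[i][4]>=6]
E
python3 - <<'E'
from m import *
for n,b,bo in [('scene',(80,230,260,350),(195,250,240,290)),('top',(300,170,450,260),(330,180,365,225))]:
    c=get_calibration(n);z=np.load(f'pics/{n}0.npz');p,d=z['p'],z['d']
    for nm,lo,hi,bx in [('green',45,85,b),('orange',3,22,bo)]:
        for s,ce,m in comps(p,lo,hi,110,40,bx):
            v,u=np.nonzero(m); P=np.array([pt(c,a,e,d[e,a]) for a,e in zip(u,v) if d[e,a]>0])
            print(n,nm,s,ce.round(1),'med',np.median(P,0).round(1),'max z',P[:,2].max().round(1), onplane(c,*ce,{'green':90,'orange':113}[nm]).round(1))
    x0,y0,x1,y1=b
    cv2.imwrite(f'pics/{n}0z.png',cv2.resize(p[y0:y1,x0:x1,::-1],None,fx=4,fy=4,interpolation=cv2.INTER_CUBIC))
    # dial face points by depth height
    H=np.zeros(p.shape[:2]);X=np.zeros(p.shape[:2]+(3,))
    for e in range(y0,y1):
        for a in range(x0,x1):
            X[e,a]=pt(c,a,e,d[e,a]) if d[e,a]>0 else 0
    m=(abs(X[...,2]-99)<5)
    k,l,s,ce=cv2.connectedComponentsWithStats(m.astype(np.uint8))
    for i in range(1,k):
        if s[i][4]>60: print(n,'face',s[i],ce[i].round(1),X[l==i].mean(0).round(1),X[l==i].min(0).round(),X[l==i].max(0).round())
E
```

```text
scene green [ 97 305  22  20 334] [107.6 314.7] med [ 497.4 -216.1   90. ] max z 93.9 [ 497.3 -216.1   90. ]
scene orange [219 264   8  12  74] [223.  269.4] med [578.3   3.1 120.5] max z 131.5 [572.6   5.1 113. ]
scene face [ 184  247   51   45 1555] [208.3 269.1] [544.5 -13.4 100.3] [490. -62.  94.] [594.  41. 104.]
top green [411 217  13  13 131] [416.8 222.8] med [ 490. -213.   88.] max z 93.6 [ 490.2 -212.8   90. ]
top orange [343 190   6   6  26] [345.9 192.8] med [572.9   3.1 122.9] max z 127.9 [575.5   1.5 113. ]
top face [332 190  35  34 827] [349.5 206.8] [535.9 -10.9  98.8] [487. -61.  94.] [587.  41. 104.]
```

View pics/scene0z.png

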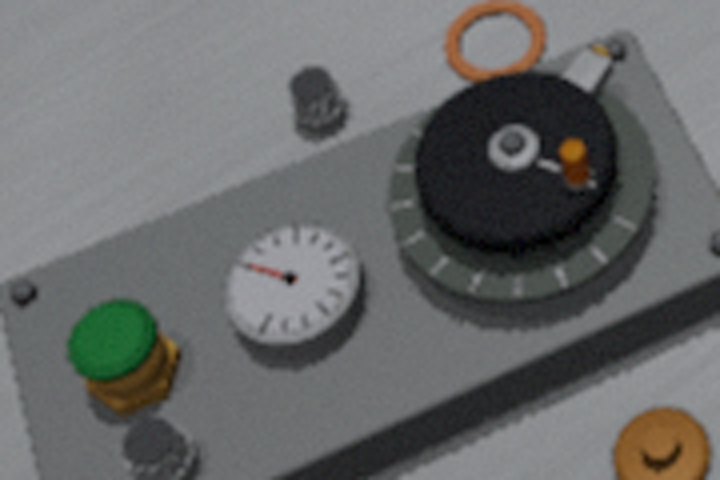

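View pics/top0z.png

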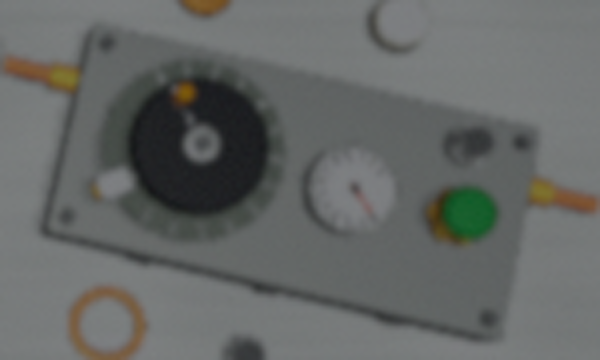

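Both cameras agree to about 5 mm: dial near (540,-10), peg near (575,3), button near (494,-214). The press is close by, so I'll back away along -y first. Then I'll go over the dial for a wrist-camera look.

Request:
arm_command(rot=[[0,0,0],[0,0,0],[0,0,-7],[0,0,-7],[0,0,-7]], slide=[[0,-38,8],[0,-40,8],[5,-40,0],[10,-40,0],[15,-38,0]], gripper=[0,0,0,0,0])

```text
clock: 0.57
eef_pos: [183.0, 434.4, 242.0]
tool_rot: [-3.137, 0.001, 0.957]
force: [0.6, 1.4, -0.2]
width: 26.0
```

Request:
arm_command(rot=[[0,0,-7],[0,0,-7],[0,0,-7],[0,0,-7],[0,0,-7]], slide=[[20,-35,0],[20,-35,0],[20,-35,0],[20,-35,0],[20,-35,0]], gripper=[0,0,0,0,0])

```text
clock: 0.98
eef_pos: [281.8, 250.6, 242.3]
tool_rot: [-3.135, 0.002, 0.33]
force: [2.1, 0.6, 0.7]
width: -0.1
```

Request:
arm_command(rot=[[0,0,0],[0,0,0],[0,0,0],[0,0,0],[0,0,0]], slide=[[28,-30,0],[28,-30,0],[28,-30,0],[28,-30,0],[28,-30,0]], gripper=[0,0,0,0,0])

```text
clock: 1.4
eef_pos: [420.2, 94.6, 242.9]
tool_rot: [-3.133, 0.003, 0.327]
force: [0.9, 0.6, -0.1]
width: 0.2
```

Request:
arm_command(rot=[[0,0,0],[0,0,0],[0,0,0],[0,0,0],[0,0,0]], slide=[[28,-32,0],[28,-32,0],[28,-32,0],[28,-32,0],[20,-20,0]], gripper=[0,0,0,0,0])

```text
clock: 1.82
eef_pos: [550.4, -56.0, 242.7]
tool_rot: [-3.133, 0.002, 0.325]
force: [0.1, 0.1, -0.4]
width: -0.0
```

Request:
arm_command(rot=[[0,0,0],[0,0,0]], slide=[[0,0,0],[0,0,0]], gripper=[0,0])

```text
clock: 1.98
eef_pos: [554.0, -63.5, 242.1]
tool_rot: [-3.138, 0.001, 0.316]
force: [0.2, 0.4, -0.6]
width: 0.1
```

```bash
python3 - <<'E'
from h import *
s=telemetry.read_state(); print(s['eef_pos'],s['tool_rot'],s['force'])
c,p,d=snap('wrist','w1'); print(c); np.save('pics/w1c.npy',c,allow_pickle=True)
E
```

```text
[554.00569286 -63.45014257 242.10716001] [-3.13846525e+00  1.22093384e-03  3.15680026e-01] [ 0.21736224  0.43703172 -0.61753482]
{'fx': 367.66925157763256, 'fy': 367.66925157763256, 'cx': 275.7379214708032, 'cy': 213.78908986503654, 'xyz': array([528.34617635,  13.88982551, 384.62796547]), 'attitude': array([-0.32339869,  0.00148282,  0.31375017])}
```

View pics/w1.png

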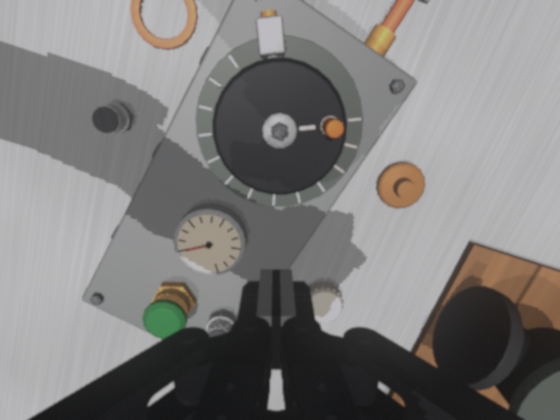

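The wrist view shows the dial disc centred near (280,127), the peg top at (334,128), the button at (165,319), and the shut fingertips near (277,280). Now I'll measure the centre, peg and finger tip from this view.

```bash
python3 - <<'E'
from m import *
c=np.load('pics/w1c.npy',allow_pickle=True).item();z=np.load('pics/w1.npz');p,d=z['p'],z['d']
g=cv2.cvtColor(p,cv2.COLOR_RGB2GRAY); k=np.zeros_like(g); k[50:205,195:365]=(g[50:205,195:365]<60)*255
n,l,s,ce=cv2.connectedComponentsWithStats(k); i=1+np.argmax(s[1:,4]); print(s[i],ce[i])
ct=max(cv2.findContours((l==i).astype(np.uint8),0,1)[0],key=cv2.contourArea)
h=cv2.convexHull(ct)[:,0,:]; W=np.array([onplane(c,u,v,99) for u,v in h])[:,:2]
A=np.c_[2*W,np.ones(len(W))]; x=np.linalg.lstsq(A,(W**2).sum(1),rcond=None)[0]; C=x[:2]; r=np.sqrt(x[2]+C@C); print('dial',C.round(1),'r',r.round(1))
def cen(nm,lo,hi,box,zz,C=None):
    for s,ce,m in comps(p,lo,hi,110,40,box):
        if s[4]<100: continue
        v,u=np.nonzero(m); P=np.array([pt(c,a,e,d[e,a]) for a,e in zip(u,v)]); t=abs(P[:,2]-zz)<4
        print(nm,s,'cent of top',P[t].mean(0).round(1),'zmed',np.median(P[t][:,2]).round(1),'px',u[t].mean().round(1),v[t].mean().round(1),onplane(c,u[t].mean(),v[t].mean(),zz).round(1), P[t].min(0).round(),P[t].max(0).round())
        Q=onplane(c,u[t].mean(),v[t].mean(),zz)
    return Q
Pg=cen('peg',3,22,(310,105,355,150),127); G=cen('btn',45,85,(130,290,200,345),90)
w=Pg[:2]-C; print('peg r',np.hypot(*w),'ang deg',np.degrees(np.arctan2(w[1],w[0])))
# face height
for u,v in [(240,127),(280,80),(280,170)]: print(pt(c,u,v,d[v,u]).round(1))
# finger profile
for v in range(262,330,6):
    print(v,[ (u,int(d[v,u])) for u in range(240,316,5)])
cv2.imwrite('pics/w1z.png',cv2.resize(p[250:330,200:350,::-1],None,fx=5,fy=5))
E
```

```text
[ 214   58  132  136 6073] [286.1098304  150.01267907]
dial [539.2 -12.2] r 50.2
peg [324 119  21  20 324] cent of top [573.4   3.  126.4] zmed 126.5 px 333.8 127.8 [573.3   3.  127. ] [567.  -3. 124.] [580.   9. 128.]
btn [ 144  303   41   35 1070] cent of top [ 490.4 -213.1   88.7] zmed 88.8 px 163.3 319.6 [ 490.5 -212.    90. ] [ 472. -234.   86.] [ 510. -196.   91.]
peg r 37.292323620330485 ang deg 23.994117199157895
[510.3 -19.4 100.2]
[528.6  21.7  99.3]
[549.5 -41.7  98.8]
262 [(240, 373), (245, 374), (250, 374), (255, 374), (260, 374), (265, 375), (270, 374), (275, 374), (280, 374), (285, 373), (290, 374), (295, 423), (300, 423), (305, 423), (310, 425), (315, 424)]
268 [(240, 377), (245, 376), (250, 376), (255, 376), (260, 376), (265, 377), (270, 377), (275, 377), (280, 375), (285, 376), (290, 426), (295, 426), (300, 424), (305, 426), (310, 426), (315, 425)]
274 [(240, 379), (245, 378), (250, 379), (255, 377), (260, 0), (265, 151), (270, 149), (275, 150), (280, 149), (285, 149), (290, 150), (295, 428), (300, 428), (305, 428), (310, 428), (315, 429)]
280 [(240, 381), (245, 382
[... 1044 characters left out ...]
6), (275, 124), (280, 124), (285, 124), (290, 125), (295, 131), (300, 131), (305, 132), (310, 132), (315, 417)]
316 [(240, 127), (245, 120), (250, 120), (255, 120), (260, 122), (265, 121), (270, 122), (275, 122), (280, 0), (285, 122), (290, 122), (295, 119), (300, 121), (305, 120), (310, 128), (315, 418)]
322 [(240, 116), (245, 115), (250, 113), (255, 114), (260, 116), (265, 115), (270, 123), (275, 122), (280, 123), (285, 117), (290, 116), (295, 114), (300, 113), (305, 113), (310, 117), (315, 116)]
328 [(240, 114), (245, 112), (250, 111), (255, 113), (260, 115), (265, 114), (270, 122), (275, 123), (280, 124), (285, 114), (290, 114), (295, 113), (300, 112), (305, 113), (310, 113), (315, 114)]
```

View pics/w1z.png

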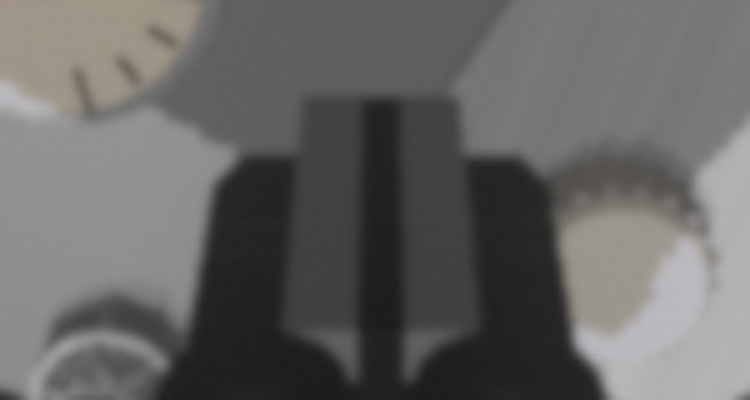

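Dial centre ≈ (539,-12), peg at (573.3,3.0), radius 37.3 (38 expected), bearing 24°, peg top at z = 126.5 (127 expected). The finger tips are about 13 mm wide and 22 mm deep. I'll go behind the peg on its counter-clockwise side, then down to z ≈ 113, which clears the hub.

Request:
arm_command(rot=[[0,0,3],[0,0,3],[0,0,0],[0,0,0]], slide=[[3,40,-5],[5,40,-5],[1,12,-20],[0,0,0]], gripper=[0,0,0,0])

```text
clock: 2.37
eef_pos: [559.3, 33.7, 212.1]
tool_rot: [-3.138, 0.001, 0.424]
force: [-1.2, 0.1, -0.6]
width: 0.2
```

Request:
arm_command(rot=[[0,0,0],[0,0,0],[0,0,0],[0,0,0],[0,0,0]], slide=[[1,-1,-30],[1,-1,-30],[0,0,-25],[0,0,-10],[0,0,0]], gripper=[0,0,0,0,0])

```text
clock: 2.78
eef_pos: [559.0, 36.7, 118.6]
tool_rot: [-3.137, -0.003, 0.434]
force: [0.1, 0.4, 1.2]
width: 0.1
```

```bash
python3 - <<'E'
from h import *
s=telemetry.read_state(); print(s['eef_pos'],s['tool_rot'],s['force'],s['clock'])
c,p,d=snap('scene','s2'); cv2.imwrite('pics/s2z.png',cv2.resize(p[190:330,120:290,::-1],None,fx=4,fy=4,interpolation=cv2.INTER_CUBIC))
E
```

```text
[558.98613402  36.71510644 118.58137514] [-3.13656630e+00 -2.75546820e-03  4.34480185e-01] [0.06097862 0.44619067 1.17379854] 2.7833
```

View pics/s2z.png

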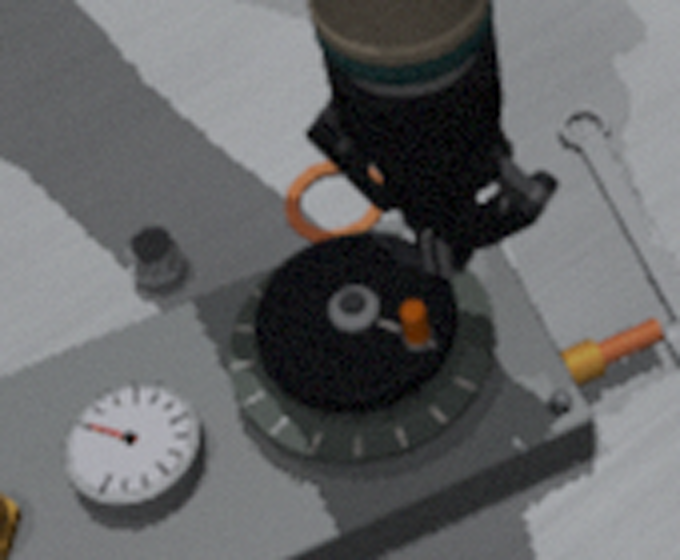

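The scene view shows the fingertip standing behind the orange peg, at about (435,255) in the enlarged crop, with the peg at (414,320). The gauge needle is also visible, so I can use it as a second check.

```bash
python3 - <<'E'
import numpy as np
C=np.array([539.2,-12.2])
for a in range(-5,86,5):
    f=np.radians(24-a); t=np.array([np.sin(f),-np.cos(f)]); print(a,(C+38*np.array([np.cos(f),np.sin(f)])-17.5*t).round(1),'yaw',round(f,3),t.round(2))
E
```

```text
-5 [564.   21.5] yaw 0.506 [ 0.48 -0.87]
0 [566.8  19.2] yaw 0.419 [ 0.41 -0.91]
5 [569.4  16.7] yaw 0.332 [ 0.33 -0.95]
10 [571.8  14. ] yaw 0.244 [ 0.24 -0.97]
15 [574.  11.] yaw 0.157 [ 0.16 -0.99]
20 [575.9   7.9] yaw 0.07 [ 0.07 -1.  ]
25 [577.5   4.6] yaw -0.017 [-0.02 -1.  ]
30 [578.8   1.2] yaw -0.105 [-0.1  -0.99]
35 [579.8  -2.3] yaw -0.192 [-0.19 -0.98]
40 [580.6  -5.9] yaw -0.279 [-0.28 -0.96]
45 [580.9  -9.5] yaw -0.367 [-0.36 -0.93]
50 [581.  -13.1] yaw -0.454 [-0.44 -0.9 ]
55 [580.8 -16.8] yaw -0.541 [-0.52 -0.86]
60 [580.2 -20.4] yaw -0.628 [-0.59 -0.81]
65 [579.4 -23.9] yaw -0.716 [-0.66 -0.75]
70 [578.2 -27.4] yaw -0.803 [-0.72 -0.69]
75 [576.7 -30.7] yaw -0.89 [-0.78 -0.63]
80 [575.  -33.9] yaw -0.977 [-0.83 -0.56]
85 [572.9 -37. ] yaw -1.065 [-0.87 -0.48]
```

Request:
arm_command(rot=[[0,0,0],[0,0,0],[0,0,0],[0,0,0],[0,0,0]], slide=[[2,-5,-4],[2,-5,-1],[1,-2,0],[1,-2,0],[0,0,0]], gripper=[0,0,0,0,0])

```text
clock: 3.25
eef_pos: [569.2, 20.0, 120.1]
tool_rot: [-3.14, -0.012, 0.433]
force: [-0.3, 1.3, -0.9]
width: 0.1
```

Request:
arm_command(rot=[[0,0,0],[0,0,0],[0,0,0]], slide=[[-3,2,-7],[-1,0,-5],[0,0,0]], gripper=[0,0,0])

```text
clock: 3.5
eef_pos: [565.9, 21.8, 108.5]
tool_rot: [-3.141, -0.015, 0.432]
force: [0.4, -0.3, 0.6]
width: 0.3
```

Request:
arm_command(rot=[[0,0,0],[0,0,0],[0,0,0]], slide=[[0.5,-1.5,3],[0.5,-1.5,1],[0,0,0]], gripper=[0,0,0])

```text
clock: 3.75
eef_pos: [566.2, 19.0, 112.0]
tool_rot: [-3.141, -0.013, 0.433]
force: [0.4, 0.6, 0.1]
width: 0.1
```

Request:
arm_command(rot=[[0,0,-2],[0,0,0]], slide=[[1,-3,0],[0,0,0]], gripper=[0,0])

```text
clock: 3.92
eef_pos: [567.0, 18.5, 112.0]
tool_rot: [-3.137, -0.013, 0.396]
force: [-2.0, 1.9, -0.3]
width: 0.3
```

Request:
arm_command(rot=[[0,0,-1.5],[0,0,-1.5]], slide=[[1,-3,0],[1,-3,0]], gripper=[0,0])

```text
clock: 4.08
eef_pos: [568.3, 17.3, 112.1]
tool_rot: [-3.13, -0.013, 0.344]
force: [-1.4, 7.6, 1.9]
width: 0.0
```

Request:
arm_command(rot=[[0,0,-2],[0,0,-2]], slide=[[1.5,-3.2,-0.5],[1.5,-3.2,-0.5]], gripper=[0,0])

```text
clock: 4.25
eef_pos: [569.7, 17.1, 111.6]
tool_rot: [-3.121, -0.012, 0.272]
force: [-4.1, 7.9, 6.7]
width: -0.2
```

Request:
arm_command(rot=[[0,0,-1]], slide=[[1.2,-4.5,0.5]], gripper=[0])

```text
clock: 4.33
eef_pos: [570.0, 16.7, 112.0]
tool_rot: [-3.115, -0.011, 0.255]
force: [0.4, 10.5, -4.9]
width: -0.1
```

Request:
arm_command(rot=[[0,0,0]], slide=[[1.2,-4.5,0]], gripper=[0])

```text
clock: 4.42
eef_pos: [570.4, 16.2, 111.8]
tool_rot: [-3.11, -0.009, 0.256]
force: [-1.4, 8.6, 2.9]
width: 0.3
```

Request:
arm_command(rot=[[-1,0,0]], slide=[[1.5,-5.5,0]], gripper=[0])

```text
clock: 4.5
eef_pos: [571.7, 13.1, 111.8]
tool_rot: [-3.123, -0.005, 0.256]
force: [-0.6, 2.1, -0.3]
width: 0.1
```

Request:
arm_command(rot=[[-1,0,0]], slide=[[1.5,-5.5,0]], gripper=[0])

```text
clock: 4.58
eef_pos: [573.4, 7.8, 111.9]
tool_rot: [-3.141, -0.001, 0.256]
force: [-0.3, 0.2, 0.7]
width: 0.3
```

Request:
arm_command(rot=[[0,0,-4]], slide=[[1.5,1.5,0]], gripper=[0])

```text
clock: 4.67
eef_pos: [575.0, 8.0, 112.0]
tool_rot: [3.141, -0.001, 0.184]
force: [1.2, -0.7, 0.6]
width: -0.3
```

```bash
cat > chk.py <<'E'
from m import *
import sys
f=sys.argv[1]
s=telemetry.read_state(); print(s['eef_pos'].round(1),s['tool_rot'].round(3),s['force'].round(1),s['clock'])
c,p,d=snap('scene',f); cv2.imwrite('pics/'+f+'z.png',cv2.resize(p[190:330,120:290,::-1],None,fx=4,fy=4,interpolation=cv2.INTER_CUBIC))
C=np.array([542,-10.5])
for s,ce,m in comps(p,3,22,110,40,(180,235,245,300)):
    v,u=np.nonzero(m); P=np.array([pt(c,a,e,d[e,a]) for a,e in zip(u,v)]); t=P[:,2]>121
    if t.sum()<4: continue
    Q=onplane(c,u[t].mean(),v[t].mean(),126); w=Q[:2]-C; print('peg top n',t.sum(),Q.round(1),'r',np.hypot(*w).round(1),'ang',np.degrees(np.arctan2(w[1],w[0])).round(1))
# needle
hsv=cv2.cvtColor(p,cv2.COLOR_RGB2HSV); m=(cv2.inRange(hsv,(0,90,60),(8,255,255))|cv2.inRange(hsv,(170,90,60),(180,255,255)))
k=np.zeros_like(m);k[285:320,132:175]=m[285:320,132:175]
v,u=np.nonzero(k); print('needle',len(u))
if len(u)>3:
    P=np.array([onplane(c,a,e,69)[:2] for a,e in zip(u,v)]); print(P.mean(0).round(1)); L=cv2.fitLine(P.astype(np.float32),2,0,.01,.01).ravel(); print('line deg',np.degrees(np.arctan2(L[1],L[0])).round(1))
E
python3 chk.py s3; python3 - <<'E'
# baseline from s2
import sys; sys.argv=['x','x']
from m import *
c=get_calibration('scene');z=np.load('pics/s2.npz');p,d=z['p'],z['d']
for s,ce,m in comps(p,3,22,110,40,(180,235,245,300)):
    v,u=np.nonzero(m); P=np.array([pt(c,a,e,d[e,a]) for a,e in zip(u,v)]); t=P[:,2]>121
    if t.sum()<4: continue
    Q=onplane(c,u[t].mean(),v[t].mean(),126); w=Q[:2]-[542,-10.5]; print('base',Q,np.degrees(np.arctan2(w[1],w[0])))
E
```

```text
[575.   8. 112.] [ 3.141e+00 -1.000e-03  1.840e-01] [ 1.2 -0.7  0.6] 4.6667
peg top n 37 [579.8  -8.7 126. ] r 37.8 ang 2.8
needle 8
[ 500.3 -134.9]
line deg 15.9
base [576.86177945   4.54244002 126.        ] 23.339618833223334
```

View pics/s3z.png

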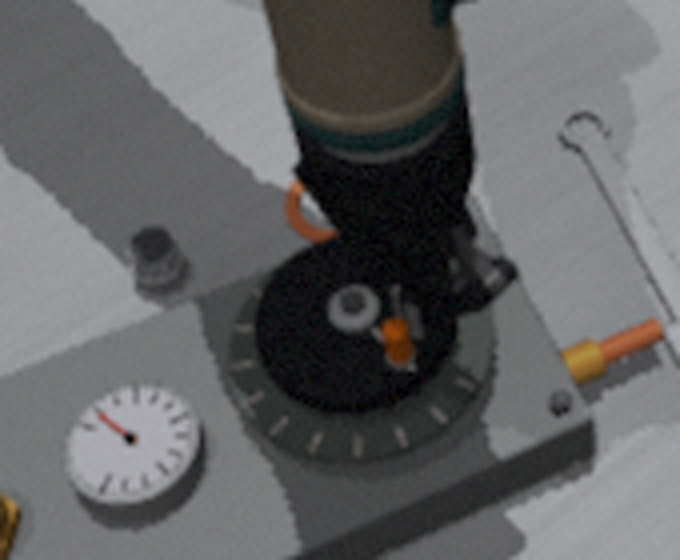

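The peg bearing went from 23.3° to 2.8°, which is one click, and the gauge needle moved with it. Now for click 2.

Request:
arm_command(rot=[[0,0,-4],[0,0,-3]], slide=[[1,-2,0],[0.5,-3,0]], gripper=[0,0])

```text
clock: 4.88
eef_pos: [577.4, 5.7, 112.0]
tool_rot: [-3.14, -0.001, 0.055]
force: [1.3, 7.8, 1.0]
width: 0.1
```

Request:
arm_command(rot=[[-1,0,-2]], slide=[[0.5,-4.5,0]], gripper=[0])

```text
clock: 4.97
eef_pos: [578.1, 3.6, 111.9]
tool_rot: [3.129, -0.001, 0.019]
force: [1.0, 8.6, -1.0]
width: -0.0
```

Request:
arm_command(rot=[[-1,0,-1]], slide=[[0.3,-5,0]], gripper=[0])

```text
clock: 5.05
eef_pos: [578.5, 1.5, 111.7]
tool_rot: [3.115, -0.0, 0.002]
force: [-0.3, 6.5, -0.4]
width: -0.0
```

Request:
arm_command(rot=[[1,0,-3]], slide=[[0,-4,0]], gripper=[0])

```text
clock: 5.13
eef_pos: [578.7, -0.1, 111.4]
tool_rot: [3.133, 0.001, -0.047]
force: [-0.3, -0.1, 0.4]
width: -0.1
```

Request:
arm_command(rot=[[0.5,0,-4]], slide=[[0,0,0]], gripper=[0])

```text
clock: 5.22
eef_pos: [579.1, -1.7, 111.6]
tool_rot: [3.14, 0.0, -0.12]
force: [0.6, -0.6, -0.4]
width: -0.0
```

```bash
python3 chk.py s4
```

```text
[579.1  -1.7 111.6] [ 3.14  0.   -0.12] [ 0.6 -0.6 -0.4] 5.2167
peg top n 38 [578.7 -22.  126. ] r 38.5 ang -17.4
needle 5
[ 498.4 -132. ]
line deg -4.9
```

The bearing is now -17.4°, so click 2 is in. On to click 3.

Request:
arm_command(rot=[[0,0,-5],[0,0,-5]], slide=[[1,-3,0],[0.3,-4,0]], gripper=[0,0])

```text
clock: 5.43
eef_pos: [580.7, -7.9, 111.7]
tool_rot: [-3.142, 0.0, -0.3]
force: [2.2, 6.7, -0.7]
width: 0.2
```

Request:
arm_command(rot=[[0,0,-3]], slide=[[0,-4,0]], gripper=[0])

```text
clock: 5.52
eef_pos: [581.1, -9.2, 111.6]
tool_rot: [-3.138, 0.002, -0.353]
force: [1.0, 8.4, 1.1]
width: -0.1
```

Request:
arm_command(rot=[[0,0,-2]], slide=[[-0.5,-4.5,0]], gripper=[0])

```text
clock: 5.6
eef_pos: [581.2, -10.2, 111.7]
tool_rot: [-3.134, 0.003, -0.387]
force: [1.3, 9.0, 1.9]
width: 0.2
```

Request:
arm_command(rot=[[0,0,-2]], slide=[[-1.5,-5,0]], gripper=[0])

```text
clock: 5.68
eef_pos: [581.1, -11.9, 111.8]
tool_rot: [-3.13, 0.003, -0.419]
force: [2.7, 5.5, -2.2]
width: 0.1
```

Request:
arm_command(rot=[[0,0,-2]], slide=[[-1,-4,0]], gripper=[0])

```text
clock: 5.77
eef_pos: [580.7, -15.1, 111.9]
tool_rot: [-3.129, 0.002, -0.453]
force: [-0.2, -0.5, -0.6]
width: 0.0
```

Request:
arm_command(rot=[[-0.5,0,-5]], slide=[[0,1,0]], gripper=[0])

```text
clock: 5.85
eef_pos: [580.8, -16.5, 112.4]
tool_rot: [-3.138, -0.004, -0.543]
force: [0.4, -0.7, 0.2]
width: -0.3
```

```bash
python3 chk.py s5
```

```text
[580.8 -16.5 112.4] [-3.138 -0.004 -0.543] [ 0.4 -0.7  0.2] 5.85
peg top n 20 [570.4 -35.5 126. ] r 37.9 ang -41.4
needle 4
[ 495.9 -126.9]
line deg -29.5
```

View pics/s5z.png

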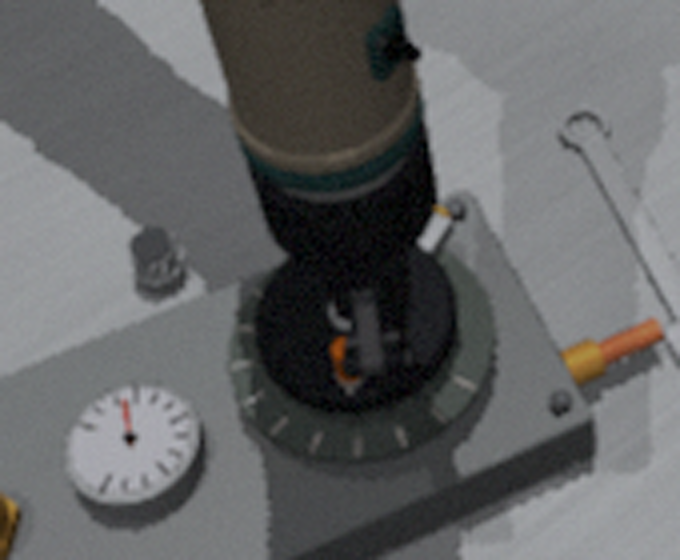

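Three clicks: the needle in the crop has gone 164° → 141° → 97°, about 22° per click. The peg centroid is partly hidden by the finger here, so its -41° is biased. For click 4 I'll push carefully and stop as soon as it jumps.

Request:
arm_command(rot=[[0,0,-4],[0,0,-4]], slide=[[0,-2,0],[-1.5,-3,0]], gripper=[0,0])

```text
clock: 6.07
eef_pos: [579.7, -20.3, 112.2]
tool_rot: [-3.139, -0.005, -0.685]
force: [3.1, 1.8, -1.1]
width: 0.2
```

Request:
arm_command(rot=[[0,0,-2]], slide=[[-2.5,-3,0]], gripper=[0])

```text
clock: 6.15
eef_pos: [579.0, -22.4, 112.3]
tool_rot: [-3.136, -0.007, -0.72]
force: [6.9, 5.9, -4.1]
width: 0.0
```

Request:
arm_command(rot=[[0,0,-2]], slide=[[-2.8,-3.2,0]], gripper=[0])

```text
clock: 6.23
eef_pos: [578.7, -23.7, 112.4]
tool_rot: [-3.132, -0.009, -0.753]
force: [6.8, 6.8, -5.6]
width: -0.1
```

Request:
arm_command(rot=[[0,0,-1]], slide=[[-3,-3.3,0]], gripper=[0])

```text
clock: 6.32
eef_pos: [578.1, -24.9, 112.4]
tool_rot: [-3.128, -0.01, -0.768]
force: [5.2, 4.2, -3.3]
width: -0.1
```

Request:
arm_command(rot=[[0,0,-1]], slide=[[-2.2,-2.5,0]], gripper=[0])

```text
clock: 6.4
eef_pos: [577.0, -26.7, 112.4]
tool_rot: [-3.126, -0.011, -0.782]
force: [-0.9, 0.3, 0.4]
width: 0.0
```

```bash
python3 chk.py s6
```

```text
[577.  -26.7 112.4] [-3.126 -0.011 -0.782] [-0.9  0.3  0.4] 6.4
needle 6
[ 502.1 -127.8]
line deg -35.2
```

View pics/s6z.png

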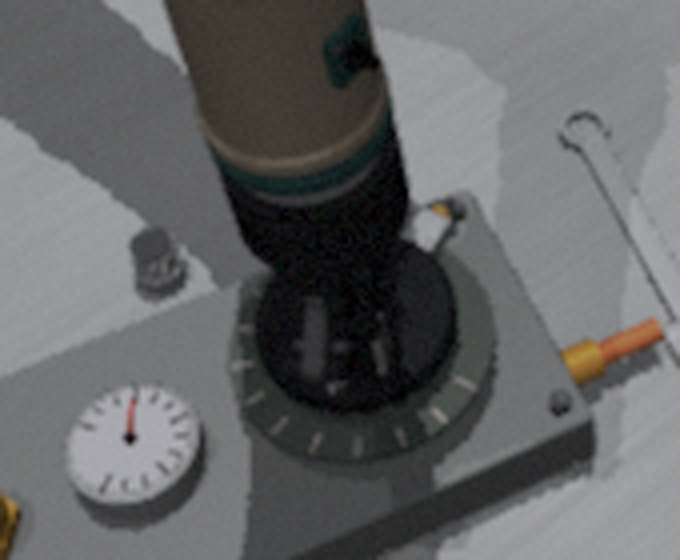

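The needle reads about 86°, between click 3 (97°) and click 4 (75°). It may have been caught mid-jump, so I'll look again before moving.

```bash
python3 chk.py s7
```

```text
[576.  -27.9 112.4] [-3.128 -0.011 -0.784] [-0.7 -0.5  0.2] 6.45
needle 2
```

View pics/s7z.png

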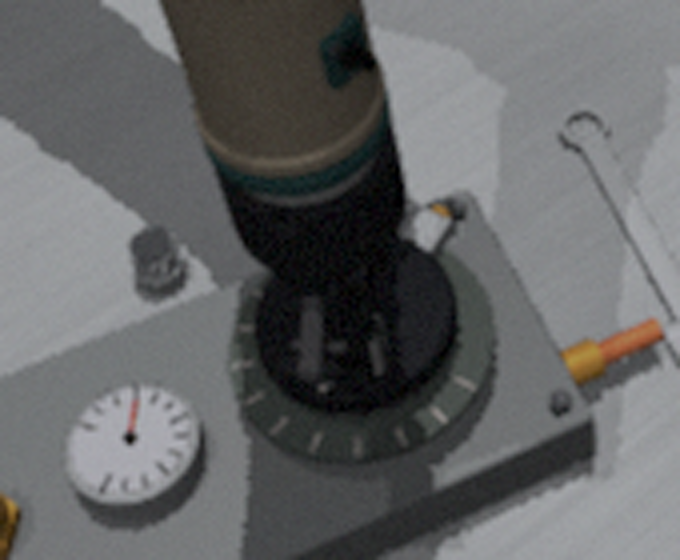

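The pointer end moved on from (335,388) to (323,388) while the force stayed at zero, so it is jumping. I'll back off, lift and check.

Request:
arm_command(rot=[[0,0,0],[0,0,0],[0,0,0],[0,0,0],[0,0,0]], slide=[[6,6,0],[4,4,10],[0,0,30],[0,0,35],[0,0,35]], gripper=[0,0,0,0,0])

```text
clock: 6.92
eef_pos: [579.1, -19.2, 218.4]
tool_rot: [3.137, 0.001, -0.781]
force: [1.7, 0.8, 0.3]
width: -0.1
```

Request:
arm_command(rot=[[0,0,6],[0,0,6],[0,0,6],[0,0,6],[0,0,6]], slide=[[0,-20,10],[-5,-30,5],[-5,-30,0],[0,0,0],[0,0,0]], gripper=[0,0,0,0,0])

```text
clock: 7.33
eef_pos: [573.9, -103.0, 243.3]
tool_rot: [3.136, -0.013, -0.226]
force: [0.4, 0.5, -0.0]
width: -0.2
```

```bash
python3 chk.py s8; python3 - <<'E'
from h import *
c,p,d=snap('wrist','w8'); np.save('pics/w8c.npy',c,allow_pickle=True)
E
```

```text
[ 573.9 -103.   243.3] [ 3.136 -0.013 -0.226] [ 0.4  0.5 -0. ] 7.3333
peg top n 37 [563.3 -42.3 126. ] r 38.3 ang -56.2
needle 7
[ 499.9 -123.9]
line deg -38.7
```

View pics/w8.png

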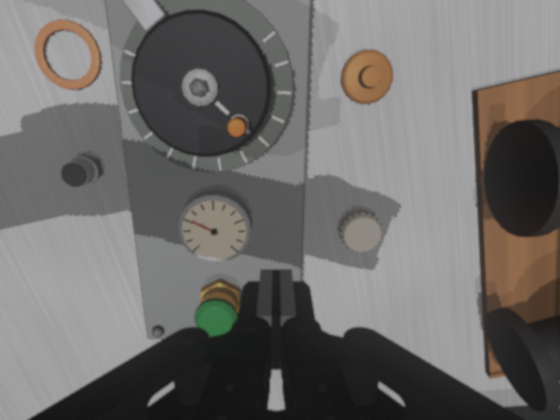

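View pics/s8z.png

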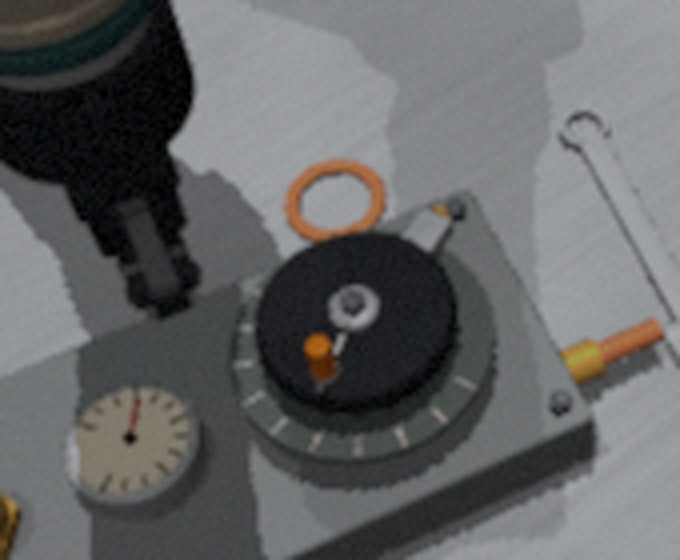

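The peg bearing is now -56.2°, 79.5° from the start, so exactly four clicks. In the wrist view the green button is at (215,318). I'll measure it again from here.

```bash
python3 - <<'E'
from m import *
c=np.load('pics/w8c.npy',allow_pickle=True).item();z=np.load('pics/w8.npz');p,d=z['p'],z['d']
for s,ce,m in comps(p,45,85,110,30,(180,285,250,345)):
    if s[4]<100: continue
    m8=m.astype(np.uint8); ct=cv2.findContours(m8,0,1)[0][0]; W=np.array([onplane(c,u,v,87)[:2] for u,v in ct[:,0]])
    v,u=np.nonzero(m); P=np.array([pt(c,a,e,d[e,a]) for a,e in zip(u,v) if 0<d[e,a]<350 and d[e,a]>200]); print(s,P.mean(0),P.min(0),P.max(0)); print(cv2.minEnclosingCircle(W.astype(np.float32)))
E
```

```text
[ 196  301   41   36 1091] [ 492.78561134 -209.56720079   88.30454435] [ 473.28616425 -224.64591275   84.01247137] [ 510.41709926 -196.17428604   90.79526133]
((491.77618408203125, -215.19374084472656), 20.082782745361328)
```

Request:
arm_command(rot=[[0,0,0],[0,0,0],[0,0,0],[0,0,0],[0,0,0]], slide=[[-24,-32,0],[-24,-32,-10],[-24,-32,-20],[-10,-12,-30],[0,0,-20]], gripper=[0,0,0,0,0])

```text
clock: 7.85
eef_pos: [495.3, -210.4, 165.8]
tool_rot: [3.134, -0.023, -0.235]
force: [0.8, 0.9, -0.4]
width: -0.1
```

Request:
arm_command(rot=[[0,0,0]], slide=[[0,0,0]], gripper=[0])

```text
clock: 7.93
eef_pos: [492.5, -210.2, 162.8]
tool_rot: [3.134, -0.017, -0.24]
force: [-0.1, 0.5, -0.1]
width: 0.1
```

Request:
arm_command(rot=[[0,0,0],[0,0,0],[0,0,0]], slide=[[0,-2,-30],[0,-1,-20],[0,0,0]], gripper=[0,0,0])

```text
clock: 8.18
eef_pos: [494.6, -212.8, 112.7]
tool_rot: [3.134, -0.019, -0.245]
force: [-0.5, -0.2, -0.6]
width: -0.0
```

```bash
python3 - <<'E'
from h import *
s=telemetry.read_state(); print(s['eef_pos'],s['tool_rot'],s['force'])
c,p,d=snap('scene','s9'); cv2.imwrite('pics/s9z.png',cv2.resize(p[240:370,60:220,::-1],None,fx=4,fy=4,interpolation=cv2.INTER_CUBIC))
E
```

```text
[ 494.60149182 -212.84636944  112.73430865] [ 3.13358316 -0.01853553 -0.24481045] [-0.51692236 -0.17502369 -0.60263267]
```

View pics/s9z.png

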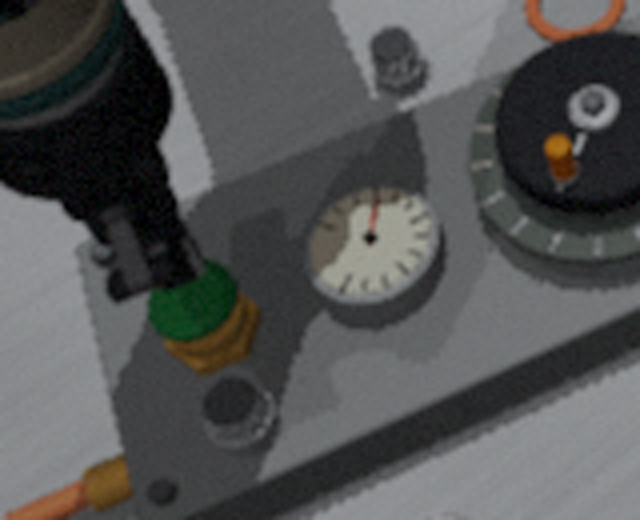

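The fingertip is above the green button at (195,300), clear of hex plug B at (238,405). Now I'll press down.

Request:
arm_command(rot=[[0,0,0],[0,0,0],[0,0,0]], slide=[[-1,-1,-14],[-1,-1,-6],[0,0,-4]], gripper=[0,0,0])

```text
clock: 8.48
eef_pos: [497.8, -214.5, 93.9]
tool_rot: [3.133, -0.027, -0.243]
force: [0.8, -0.5, 0.5]
width: -0.2
```

Request:
arm_command(rot=[[0,0,0],[0,0,0],[0,0,0]], slide=[[0,0,-5],[0,0,-5],[0,0,-5]], gripper=[0,0,0])

```text
clock: 8.73
eef_pos: [499.4, -214.4, 81.1]
tool_rot: [3.133, -0.03, -0.242]
force: [-4.2, 1.0, 18.4]
width: -0.1
```

Request:
arm_command(rot=[[0,0,0],[0,0,0]], slide=[[0,0,-5],[0,0,-5]], gripper=[0,0])

```text
clock: 8.9
eef_pos: [499.8, -214.6, 80.3]
tool_rot: [3.14, -0.035, -0.244]
force: [-15.5, 8.9, 66.7]
width: 0.1
```

```bash
python3 chk.py s10; python3 chk.py s11; python3 - <<'E'
from h import *
s=telemetry.read_state(); print(s['eef_pos'],s['force'])
c=get_calibration('scene'); p=np.load('pics/s11.npz')['p']
cv2.imwrite('pics/s11y.png',cv2.resize(p[220:390,60:270,::-1],None,fx=3.5,fy=3.5,interpolation=cv2.INTER_CUBIC))
E
```

```text
[ 499.8 -214.6   80.3] [ 3.14  -0.035 -0.244] [-15.5   8.9  66.7] 8.9
peg top n 36 [563.  -42.4 126. ] r 38.2 ang -56.6
needle 5
[ 500.4 -124.8]
line deg -44.5
[ 499.6 -214.6   80.4] [ 3.14  -0.035 -0.244] [-14.1   8.7  55.8] 8.95
peg top n 36 [563.3 -42.5 126. ] r 38.4 ang -56.3
needle 6
[ 499.2 -123. ]
line deg -42.7
[ 499.67950101 -214.55518086   80.46871179] [-12.75698178   7.54589163  55.41020602]
```

View pics/s11y.png

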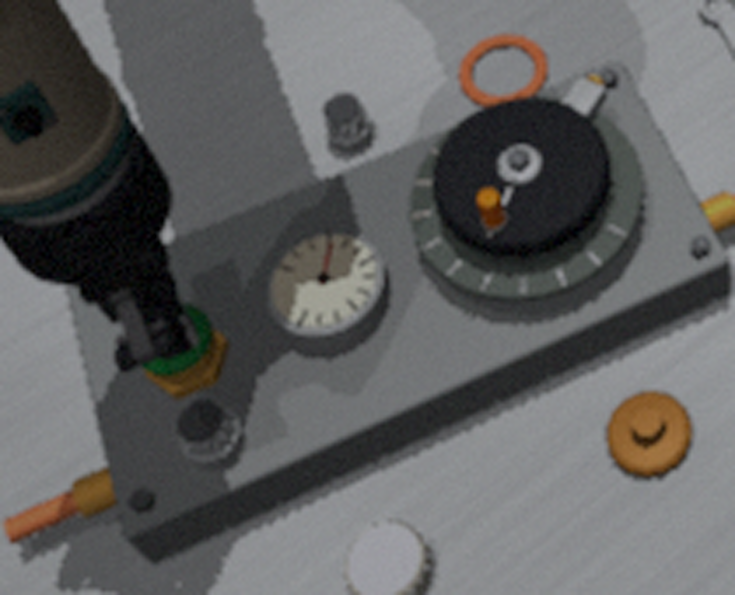

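The button is right down (TCP z about 80.4), but the push has built up to 55 N. I'll ease it to a moderate hold.

Request:
arm_command(rot=[[0,0,0]], slide=[[0,0,-1.5]], gripper=[0])

```text
clock: 9.08
eef_pos: [499.5, -214.5, 82.2]
tool_rot: [-3.141, -0.037, -0.245]
force: [-3.0, 1.6, 5.8]
width: -0.2
```

Request:
arm_command(rot=[[0,0,0]], slide=[[0,0,-3.5]], gripper=[0])

```text
clock: 9.17
eef_pos: [499.7, -214.6, 81.1]
tool_rot: [-3.14, -0.04, -0.246]
force: [-5.3, 1.0, 23.5]
width: 0.3
```

```bash
python3 - <<'E'
from h import *
for i in range(4):
    s=telemetry.read_state(); print(s['eef_pos'].round(2),s['force'].round(1),s['clock']); get_image('scene')
E
```

```text
[ 499.68 -214.59   81.06] [-5.3  1.  23.5] 9.1667
[ 499.64 -214.61   81.04] [-5.6  3.2 22.3] 9.2167
[ 499.66 -214.62   81.04] [-4.7  3.2 23.6] 9.2667
[ 499.68 -214.63   81.07] [-5.9  2.9 22.5] 9.3167
```

The push is steady at about 23 N against the stop, well above the 6.5 N spring. The dial still reads four clicks, so I'm handing in.

```bash
python3 - <<'E'
from h import *
print(ctrl.finish_job()); s=telemetry.read_state(); print(s['eef_pos'],s['force'],s['clock'])
E
```

```text
the job is handed in; nothing more can be done
None
the job is handed in; nothing more can be done
```

I pushed the dial clockwise by its orange peg four clicks, then pressed the green test valve right down. I handed the job in still holding it, at about 9.3 s on the clock.

- **Dial:** in the scene camera the peg went from 23.3° to -56.2°, a turn of 79.5° against the 80° for four clicks. It still read -56.3° with the valve pressed. I confirmed each click by picture before the next, and backed the finger off as the fourth one jumped.
- **Checks that were less clear:** after click 3 the peg was partly hidden by the finger and read about 4° too far, so I went by the gauge needle instead. At click 4 the needle first showed half-way, and the peg reading above settled it after I lifted the finger clear.
- **Valve:** the last readings were steady, with the fingertip at z ≈ 81.0 mm. The bottom should be at about 82 mm. The upward force was 22–24 N, well above the 6.5 N spring.
- **Force peak:** while pressing, the force at the fingertip reached about 67 N for a moment before I eased it off. That was below the 120 N wrist limit. It was above the 40 N set for the arm or gripper body, but the push was with the fingertips.
- **Valve placement:** the fingertip ended about 7 mm off the button's measured centre, still well within its 21 mm radius.
- **Other parts:** I did not touch the loose parts or the press. In the last close-up the parts round the manifold looked undisturbed. I did not re-check the spanner and the press crank at the end.

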